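Lock a battery cell in the click-stop test chuck

ROBOT

A 6-joint arm with a two-finger parallel gripper is mounted at the origin on the work surface. World frame = base frame: x ahead of the robot, y to its left, z up, the work surface at z = 0. Lengths are in m, angles in rad, forces in N, time in s.
With the tool pointing down it reaches from about 0.325 to 0.775 m from the base axis. Payload 5.5 kg.
Tool frame: the origin (TCP) lies between the finger pads; the fingertips stand 8 mm ahead of it and the grasp point (between the pads) lies 11 mm behind it (tcp_to_tips is the distance from the TCP to the fingertips, in m); z points along the fingers, y is the line along which they close (so a half turn about z gives the same grasp; the last joint's range is limited). The gripper opens to 88 mm and grips with 3 to 60 N. Pads are 20 mm wide; open, the fingers measure 115 mm over their backs; the gripper's body (75 mm by 178 mm) begins 61 mm behind the grasp point.
Start: joints at [1.163, 0.091, 1.231, -0, 1.82, -0.057], TCP at [0.206, 0.563, 0.192] pointing down, gripper open.
Joint ranges: [-2.87, 2.87], [-0.86, 2.18], [0.17, 2.46], [-1.51, 4.65], [0.06, 2.69], [-2.65, 2.65]. Speed limits (rad/s): [2.57, 2.57, 3.01, 3.14, 3.14, 3.14].

INTERFACE

Orientations are given as a unit quaternion [w, x, y, z].
In Python, from bench import * gives the robot as it stands. Calls block until the motion is done:
- move_to(position, orientation): joint-space move of the TCP to a pose.
- move_l(position, speed=0.15, orientation=None): straight line of the TCP; orientation=None keeps the orientation; speed is the mean speed in m/s.
- movej(angles): joint-space move.
- gripper_open() and close(): open the fingers fully, or close them until they stop; the grip force is fixed at half the most.
- hold(seconds).
- inverse_kinematics(position, orientation): joint angles nearest the present ones, or None.
- state(): the state.
- get_image(name): name is "side" or "top"; returns a dict with "frame" (420x560x3 uint8, blue, green, red), "depth" (420x560 float32, m along the optical axis (not along the pixel's ray), 0 where there is no reading), "camera_matrix" (3x3 intrinsics, pixels), "view" (4x4, takes a point from world to camera coordinates). Camera axes: x right, y up, looking along -z (the intrinsics and any distortion apply to the point x, -y, -z); pixel columns grow to the right and rows downward; lengths in m; the calibration is good to about 2 mm. A picture is of the moment at which its call begins.
A pose or a line that the arm cannot do raises IKError and nothing moves.
- job_done(): hands the job in; it is judged then, once.
The state is a dict: "time": time; "joint_pos": joint angles; "dq": joint speeds; "joint_torque": joint torques, N m; "ee_pos": TCP position; "ee_rot": TCP orientation; "ft_force": force on the tool from outside, world axes, zero at the start; "moment": the same for the moment, N m; "finger_gap": finger opening in m; "finger_force": force on a finger pad.
Only numpy, scipy, OpenCV 4.12 (cv2) and the standard library are available. Lean on these libraries where they do the work, as an engineer would, in place of code of your own. Each camera call takes 0.05 s, during which the arm holds its last target. There are 200 camera calls.

TASK

Take the red battery cell out of its stand and stand it upright, right down on the floor of the test chuck. Then twist the chuck's orange click-stop collar clockwise until the jaws have gripped the cell and the ratchet gives one or two full clicks, no more, and let go. Do not ram the cell into the chuck, and leave the blue cell, the battery pack, the tape and the screwdriver as they are.

Things in the scene. Friction and masses are not known exactly. Their poses are not given: they have to be found in the camera images.
- cell: The RED battery cell to load: upright cylinder, 32 mm in diameter, 70 mm high (the top 2 mm is a steel button 18 mm in diameter), about 140 g. Origin at the centre of its underside, z along the cell. At the start it stands in one of the stand's two pockets (either one), its underside 5 mm above the bench, 57 mm of it above the stand.
- stand: Black printed stand, 60 x 150 x 18 mm (its x, y, z), fixed. Origin at the centre of its underside. Two round pockets 35 mm in diameter and 13 mm deep at y = -42 and +42 mm in its frame; one holds the red, the other the blue cell.
- chuck: The test chuck, fixed to the bench. Origin on its vertical axis at bench height. A black plate 110 x 110 mm (sides along its x and y), 10 mm high; inside, an aluminium sleeve of 36 mm inner diameter from the floor up to 15 mm above the bench; around it the index ring and the orange collar, open at the top. Screw heads in the plate's corners reach 13 mm above the bench.
- chuck_seat (a point): Centre of the chuck's inner floor, on its axis, 5 mm above the bench; z up. A seated cell has its underside here and its button 75 mm above the bench, 36 mm above the collar. Three black rubber jaws (17 to 35 mm above the bench, inside the collar) leave a round way of 36 to 44 mm down to the sleeve; how open they are at the start differs each time.
- collar: The orange click-stop collar: upright fluted tube, 58 mm outside diameter, 50 mm inside, from 14.5 to 39 mm above the bench. Origin on its axis at bench height. Turned clockwise (from above) it first carries the index ring along against light friction (about 0.07 Nm), and the jaws move 3 mm inwards per radian; turned back it loosens them. It stays where it is left.
- collar_mark (a point): White tick on the collar's top face, 27 mm from the axis, 39 mm above the bench; x points outwards from the axis through it. Once the jaws grip the cell, the torque rises over 0.2 to 0.5 rad to the ratchet's limit: the ring stops and the collar slips on it at 0.22 Nm, rising to about 0.3 Nm over the bump of each click. A click is 30 degrees of slip; the first bump is at 15 degrees.
- ring: The aluminium index ring, a flange 69 mm in diameter that shows around the collar's foot, its top 13 mm above the bench. Origin on its axis at bench height. It drives the jaws. The turn needed until they grip differs each time, from about 0.7 to 2.2 rad.
- ring_mark (a point): Red tick on the index ring, 31 mm from the axis; x points outwards from the axis through it. The ring turns with the collar until the ratchet slips. At the start the white and red ticks stand in line, in any direction; afterwards the angle between them is how far the ratchet has slipped.
- spent_cell: BLUE battery cell, same size as the red one, in the other pocket of the stand. Leave alone. Origin at the centre of its underside.
- pack: Loose battery pack, a black frame with four red cells, 66 x 66 x 66 mm, 0.4 kg. Leave alone. Origin at the centre of its underside.
- tape: Roll of yellow tape lying flat, 68 mm in diameter, 24 mm high. Leave alone. Origin at the centre of its underside.
- driver: Screwdriver lying on the bench, about 200 mm long. Leave alone. Origin at its underside.
- well: The aluminium well inside the chuck: its floor (5 mm above the bench) and the sleeve of 36 mm inner diameter, up to 15 mm above the bench. Origin on the chuck's axis at bench height. The cell must not be rammed into it.
Mind the look-alikes: they are no part of the job. What is shaped like the cell but yellow is not meant.

How it is judged:
By the outcome, as a careful person would: the job done as asked, in the order asked, and still so for the second after the job is handed in, with the robot touching nothing.
It also fails if it takes over 72 s, if anything falls off the work surface, if the arm or the gripper's body presses on something with over 40 N, if the wrist force passes 120 N, or if a joint passes its speed limit or range.

## Working session

There is one attempt and no reset: what is moved stays moved. The work goes in short steps, each a Python script; the robot and the scene stay as the last script left them, time stands still between calls to the robot, and variables do not carry over. Pictures are saved under pics/ and viewed, at most 10 in all, crops included, and the job is handed in when it is done.

```bash
ls; mkdir -p pics; python3 - <<'E'
from bench import *
import cv2,numpy as np
s=state();print(s)
for n in("top","side"):
    d=get_image(n);cv2.imwrite(f"pics/{n}0.png",d["frame"]);np.savez(f"{n}0.npz",**d);print(n,d["camera_matrix"].tolist(),d["view"].round(3).tolist(),[k for k in d])
E
```

```text
pics
{'time': 0.0, 'joint_pos': array([ 1.16331591e+00,  9.18266740e-02,  1.23189395e+00,  8.80948277e-06,
        1.81976299e+00, -5.66851494e-02]), 'dq': array([ 0.00031265,  0.00058993,  0.00010287,  0.00088363,  0.00046521,
       -0.00020716]), 'joint_torque': array([-1.37338880e-03, -4.46451187e+01, -4.06443679e+01,  6.99127768e-02,
        2.92804098e-02, -2.12985087e-04]), 'ee_pos': array([0.2060386 , 0.56314253, 0.19092163]), 'ee_rot': array([-2.21619877e-04,  1.74498544e-01,  9.84656978e-01, -9.19146115e-04]), 'ft_force': array([0.13910876, 0.0532226 , 1.08645778]), 'moment': array([-0.00278977,  0.00068932,  0.0115965 ]), 'finger_force': 0.0, 'finger_gap': 0.08780741017060842}
top [[454.11259454642044, 0.0, 284.65398094905], [0.0, 454.11259454642044, 207.81817686795242], [0.0, 0.0, 1.0]] [[0.006, -1.0, -0.011, 0.018], [0.999, 0.005, 0.045, -0.612], [-0.045, -0.011, 0.999, -1.205], [0.0, 0.0, 0.0, 1.0]] ['frame', 'depth', 'camera_matrix', 'view']
side [[421.08810223686015, 0.0, 280.7468614313005], [0.0, 421.08810223686015, 204.2222346439471], [0.0, 0.0, 1.0]] [[-0.989, -0.148, 0.017, 0.624], [0.12, -0.73, 0.673, -0.109], [-0.087, 0.667, 0.74, -0.949], [0.0, 0.0, 0.0, 1.0]] ['frame', 'depth', 'camera_matrix', 'view']
```

View pics/top0.png

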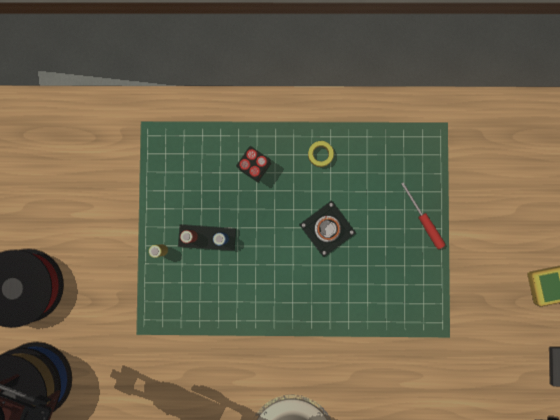

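View pics/side0.png

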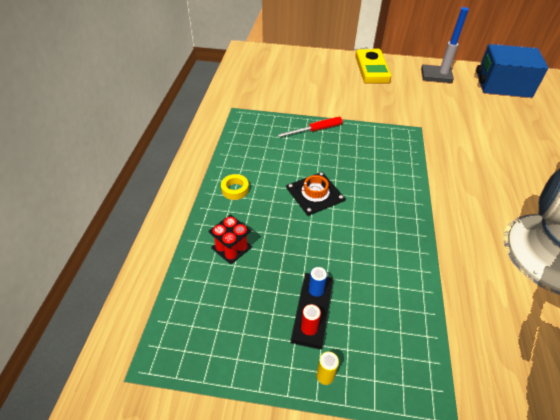

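Top view: red cell at about (187,237), blue cell at (219,239), yellow decoy at (155,251), and the chuck at (328,229), turned about 35°. The side view shows the red cell at (311,318) and the chuck at (316,188).

```bash
cat > h.py <<'E'
import cv2,numpy as np
def proj(d,p):
    q=d["view"]@np.r_[p,1];q=d["camera_matrix"]@[q[0],-q[1],-q[2]];return q[:2]/q[2]
def ray(d,px,z):
    V=d["view"];R,t=V[:3,:3],V[:3,3];c=-R.T@t
    v=np.linalg.inv(d["camera_matrix"])@[px[0],px[1],1];v=R.T@(v*[1,-1,-1])
    return c+v*(z-c[2])/v[2]
def crop(d,c,r,k,name,extra=()):
    x,y=map(int,c);im=d["frame"][max(0,y-r):y+r,max(0,x-r):x+r]
    cv2.imwrite(name,cv2.resize(im,None,fx=k,fy=k,interpolation=cv2.INTER_CUBIC))
def masks(d,name):
    h=cv2.cvtColor(d["frame"],cv2.COLOR_BGR2HSV)
    H,S,V=cv2.split(h)
    return {"red":((H<4)|(H>174))&(S>150)&(V>60),"orange":(H>=5)&(H<18)&(S>150)&(V>90),"white":(S<60)&(V>140),"blue":(H>105)&(H<130)&(S>120)}[name].astype(np.uint8)
def blobs(m,lo=20):
    n,_,st,ce=cv2.connectedComponentsWithStats(m);return [(st[i].tolist(),ce[i].round(2).tolist()) for i in range(1,n) if st[i,4]>=lo]
E
python3 - <<'E'
from h import *
for n in("top","side"):
    d=dict(np.load(f"{n}0.npz"))
    for c in("red","orange","white","blue"):
        for st,ce in blobs(masks(d,c)):
            if 130<ce[0]<450 and 110<ce[1]<400: print(n,c,st,ce,ray(d,ce,{'orange':.039}.get(c,.074)).round(4),"depth z")
d=dict(np.load("top0.npz"));a=cv2.resize(d["frame"][195:265,290:365],None,fx=8,fy=8,interpolation=2)
e=dict(np.load("side0.npz"));b=cv2.resize(e["frame"][160:230,280:355],None,fx=8,fy=8,interpolation=2)
c=cv2.resize(d["frame"][215:265,140:245],(800-0,381),interpolation=2)
cv2.imwrite("pics/c0.png",cv2.resize(np.hstack([a,b]),(800,373)))
E
```

```text
top red [247, 149, 10, 11, 38] [251.18, 153.95] [0.7467 0.1074 0.074 ] depth z
top red [256, 156, 11, 11, 38] [260.92, 161.18] [0.7282 0.0823 0.074 ] depth z
top red [240, 159, 10, 11, 44] [244.43, 163.86] [0.7211 0.1245 0.074 ] depth z
top red [250, 166, 10, 11, 46] [254.61, 170.76] [0.7034 0.0982 0.074 ] depth z
top red [419, 214, 26, 34, 306] [431.68, 231.16] [ 0.5515 -0.3527  0.074 ] depth z
top orange [327, 219, 12, 20, 37] [334.54, 229.11] [ 0.5552 -0.11    0.039 ] depth z
top white [258, 158, 6, 6, 25] [260.72, 160.56] [0.7298 0.0828 0.074 ] depth z
top white [315, 217, 13, 24, 50] [318.86, 228.78] [ 0.5558 -0.0667  0.074 ] depth z
top white [325, 223, 11, 14, 110] [329.95, 229.49] [ 0.5542 -0.0949  0.074 ] depth z
top white [181, 231, 11, 11, 92] [185.75, 236.01] [0.5354 0.2726 0.074 ] depth z
top white [214, 234, 11, 11, 94] [218.72, 238.72] [0.529  0.1882 0.074 ] depth z
top white [149, 246, 11, 11, 94] [154.07, 250.88] [0.4971 0.3529 0.074 ] depth z
side red [310, 118, 32, 13, 237] [325.38, 123.59] [ 0.5535 -0.2871  0.074 ] depth z
side red [212, 216, 35, 28, 399] [229.31,
[... 416 characters left out ...]
131.12] [ 0.6337 -0.2403  0.074 ] depth z
side white [309, 184, 14, 7, 76] [315.61, 186.64] [ 0.5574 -0.0444  0.074 ] depth z
side white [302, 190, 28, 12, 92] [315.45, 196.79] [ 0.5548 -0.0122  0.074 ] depth z
side white [311, 267, 17, 13, 172] [318.62, 273.02] [0.53  0.189 0.074] depth z
side white [304, 305, 15, 15, 175] [311.07, 311.95] [0.5362 0.2737 0.074 ] depth z
side white [321, 353, 16, 16, 216] [328.61, 360.48] [0.4985 0.3572 0.074 ] depth z
side white [370, 364, 8, 47, 55] [373.95, 388.22] [0.4238 0.3908 0.074 ] depth z
side white [342, 370, 10, 11, 20] [346.25, 375.7] [0.4684 0.3778 0.074 ] depth z
side blue [308, 275, 19, 22, 290] [316.38, 286.84] [0.5315 0.2203 0.074 ] depth z
```

View pics/c0.png

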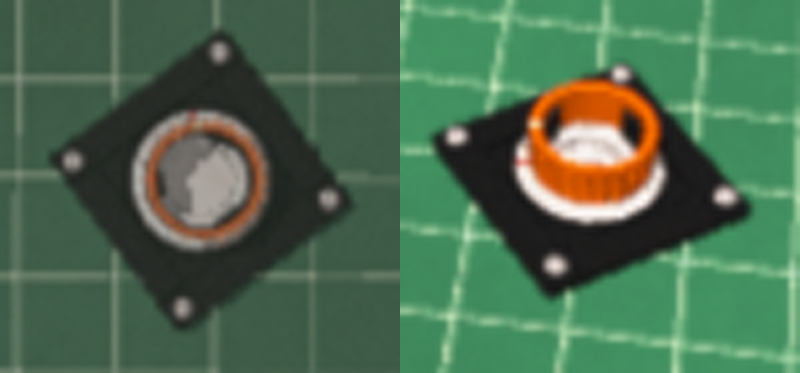

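The crop shows the chuck with four screw heads. In the top half they are at crop pixels (220,52), (329,199), (182,307) and (73,160). The ticks point almost straight up (+x), with the red tick at about (193,117).

```bash
python3 - <<'E'
from h import *
k=800/1200*8
S={"top":([(220,52),(329,199),(182,307),(73,160)],290,195,0),"side":([(622,74),(725,196),(555,264),(456,135)],280,160,400)}
for n,(P,x0,y0,o) in S.items():
    d=dict(np.load(f"{n}0.npz"))
    W=[]
    for p in P:
        c=np.array([x0+(p[0]-o)/k-.5,y0+p[1]/k-.5])
        # refine by grey centroid
        g=d["frame"].min(2).astype(float);x,y=c.round().astype(int);w=g[y-3:y+4,x-3:x+4];w=np.clip(w-90,0,None)
        Y,X=np.mgrid[y-3:y+4,x-3:x+4];c=np.array([(w*X).sum(),(w*Y).sum()])/w.sum()
        W.append(ray(d,c,.0125))
    W=np.array(W);print(n,W.round(4).tolist(),"mean",W.mean(0).round(4),"diag",np.linalg.norm(W[0]-W[2]),np.linalg.norm(W[1]-W[3]))
    m=masks(d,"white")|masks(d,"orange")|masks(d,"red")
    m[:, :300]=0;m[:,345:]=0;m[:170]=0;m[250:]=0
    if n=="side":
        m=masks(d,"orange");ys,xs=np.nonzero(m[170:205,295:340]);print("orange cols",xs.min()+295,xs.max()+295)
    if n=="top":
        g=cv2.connectedComponentsWithStats(cv2.morphologyEx(m,cv2.MORPH_CLOSE,np.ones((3,3))))
        b=max(range(1,g[0]),key=lambda i:g[2][i,4]);ct=max(cv2.findContours((g[1]==b).astype(np.uint8),0,1)[0],key=len)
        e=cv2.fitEllipse(ct);print("ring",e,ray(d,e[0],.013).round(4))
E
```

```text
top [[0.6219, -0.1019, 0.0125], [0.5482, -0.1569, 0.0125], [0.4932, -0.0836, 0.0125], [0.5663, -0.0281, 0.0125]] mean [ 0.5574 -0.0926  0.0125] diag 0.1300074057257916 0.13001633590231165
ring ((326.509765625, 227.8445281982422), (22.63223648071289, 23.570526123046875), 39.00138854980469) [ 0.5584 -0.0911  0.013 ]
side [[0.5498, -0.1573, 0.0125], [0.4945, -0.0826, 0.0125], [0.5679, -0.0271, 0.0125], [0.6226, -0.1009, 0.0125]] mean [ 0.5587 -0.092   0.0125] diag 0.13142866185743096 0.1293570772060072
orange cols 304 328
```

```bash
cat >> h.py <<'E'
Q=[0,2**-.5,2**-.5,0]
def st(s,tag=""):print(tag,"t%.2f"%s["time"],"p",s["ee_pos"].round(4),"F",s["ft_force"].round(2),"M",s["moment"].round(3),"gap%.4f ff%.1f"%(s["finger_gap"],s["finger_force"]),"j6 %.3f"%s["joint_pos"][5])
E
python3 - <<'E'
from bench import *
from h import *
x,y=.5358,.2731
move_to([x,y,.15],Q);st(state())
move_l([x,y,.054]);st(state(),"down")
close();hold(.2);st(state(),"closed")
move_l([x,y,.16],.12);hold(.2);s=state();st(s,"up")
d=get_image("side");np.savez("side1.npz",**d);crop(d,proj(d,s["ee_pos"]),60,6,"pics/s1.png");print(proj(d,s["ee_pos"]))
E
```

```text
t1.73 p [0.5353 0.2741 0.1502] F [ 0.82 -0.25  0.31] M [-0.058  0.093  0.013] gap0.0878 ff0.0 j6 0.415
down t2.52 p [0.5362 0.2736 0.0552] F [ 0.02 -0.63  0.65] M [-0.062 -0.019  0.018] gap0.0877 ff0.0 j6 0.415
closed t4.06 p [0.5358 0.2731 0.054 ] F [-0.67 -1.12  0.39] M [-0.063  0.067  0.055] gap0.0007 ff0.0 j6 0.415
up t5.29 p [0.5354 0.2729 0.159 ] F [-0.13 -0.42 -0.3 ] M [-0.097  0.044 -0.015] gap0.0006 ff0.0 j6 0.415
[315.14438526 286.77443231]
```

View pics/s1.png

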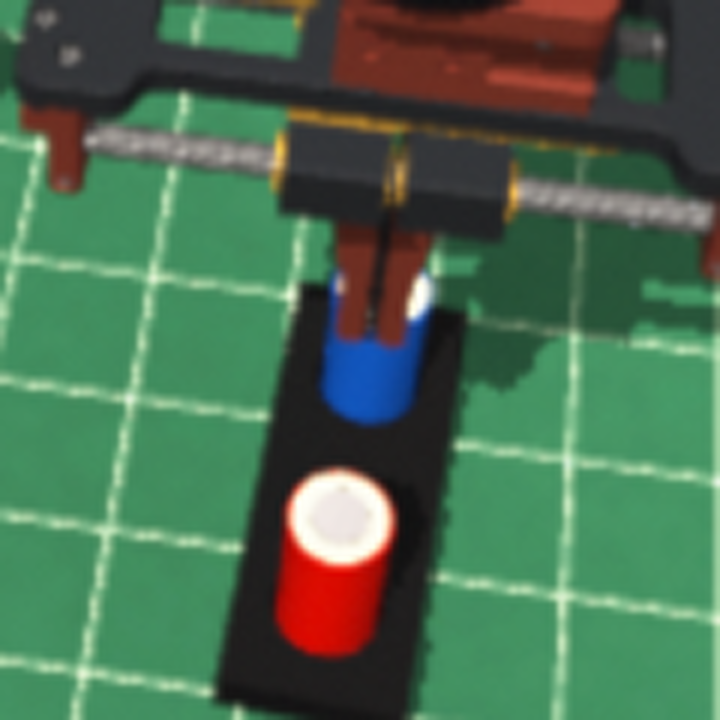

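The picture shows the gripper closed empty. The red cell is still in its pocket, with its top at crop (340,515). The fingertips are at crop (375,338), which is above the projected TCP at (360,360). So the arm and the camera disagree, and I'll check that with depth.

```bash
python3 - <<'E'
from bench import *
from h import *
def up(d,c,r):
    z=float(d["depth"][r,c]);v=np.linalg.inv(d["camera_matrix"])@[c,r,1]*z*[1,-1,-1];V=d["view"];return (V[:3,:3].T@(v-V[:3,3])).round(4)
s=dict(np.load("side1.npz"));x0,y0=315-60,286-60
for c,r in[(375,325),(352,325),(400,325),(340,515),(400,180),(330,600),(300,640)]:
    C,R=x0+c//6,y0+r//6;print("side",(c,r),up(s,C,R),s["depth"][R-1:R+2,C])
t=dict(np.load("top0.npz"));s0=dict(np.load("side0.npz"))
for p in[(186,236),(219,239),(154,251),(330,229),(300,300)]:print("top",p,up(t,*p))
print("side0 red top",up(s0,311,312),up(s0,318,273),up(s0,380,300))
d=get_image("top");np.savez("top1.npz",**d);q=state()["ee_pos"];print(q,proj(d,q),proj(s,q),proj(d,[.5358,.2731,.075]),proj(s0,[.5358,.2731,.075]))
crop(d,proj(d,q),60,6,"pics/t1.png")
E
```

```text
side (375, 325) [0.5344 0.2827 0.1953] [0.6586251 0.662864  0.6637366]
side (352, 325) [0.5407 0.2848 0.1971] [0.65991235 0.66065603 0.66468304]
side (400, 325) [0.5284 0.2859 0.2019] [0.6542167 0.6553311 0.6583295]
side (340, 515) [0.5365 0.2724 0.0751] [0.76098996 0.7588063  0.7581592 ]
side (400, 180) [0.5345 0.3022 0.2875] [0.5784459  0.58163166 0.5811294 ]
side (330, 600) [0.5349 0.2888 0.0498] [0.7640033  0.76640165 0.7680657 ]
side (300, 640) [0.5425 0.2876 0.0204] [0.7857319  0.78964823 0.7907182 ]
top (186, 236) [0.557  0.0076 1.2317]
top (219, 239) [0.5283 0.1876 0.0734]
top (154, 251) [0.4966 0.3541 0.0708]
top (330, 229) [ 0.5553 -0.1017 -0.0011]
top (300, 300) [ 0.3644 -0.0212  0.0018]
side0 red top [0.5363 0.2747 0.0757] [0.5312 0.1897 0.0748] [0.3987 0.1862 0.002 ]
[0.53561275 0.27298923 0.15938226] [177.31631217 236.54593044] [315.06331394 286.6499167 ] [185.45562029 235.85970467] [311.3504434  311.43459695]
```

View pics/t1.png

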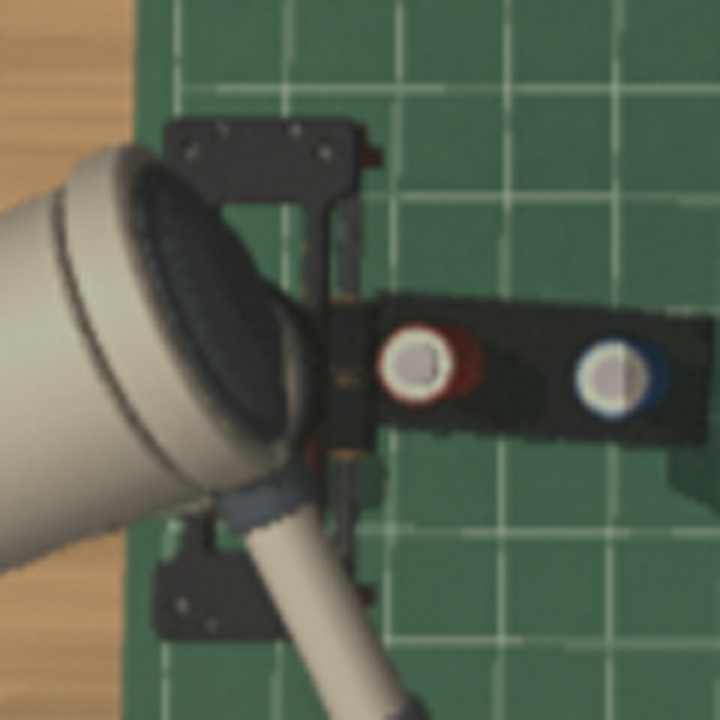

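Seen from above, the fingers are centred in x and y. Depth puts the closed fingertips at about z=0.19, where 0.151 is expected, so the tips really are about 38 mm higher than stated. I'll measure again with the gripper open.

```bash
python3 - <<'E'
from bench import *
from h import *
def tips(d,p,gap,tag):
    V=d["view"];K=d["camera_matrix"];r,c=np.mgrid[0:420,0:560];D=d["depth"]
    v=(np.stack([c,r,np.ones_like(c)],-1)@np.linalg.inv(K).T)*D[...,None]*[1,-1,-1];W=(v-V[:3,3])@V[:3,:3]
    for sgn in(1,-1):
        m=(D>0)&(abs(W[...,1]-p[1])<.02)&(abs(W[...,0]-(p[0]+sgn*(gap/2+.007)))<.009)&(W[...,2]>.1)
        z=np.sort(W[m][:,2]);print(tag,sgn,m.sum(),z[:6].round(4))
        if m.sum():
            low=W[m][W[m][:,2]<z[0]+.03];print("  x",low[:,0].min().round(4),low[:,0].max().round(4),"y",low[:,1].min().round(4),low[:,1].max().round(4))
tips(dict(np.load("side1.npz")),state()["ee_pos"],0,"closed")
gripper_open();s=state();st(s)
d=get_image("side");np.savez("side2.npz",**d);tips(d,s["ee_pos"],s["finger_gap"],"open")
crop(d,proj(d,s["ee_pos"]),60,6,"pics/s2.png")
E
```

```text
closed 1 644 [0.1884 0.1889 0.1896 0.191  0.1911 0.1914]
  x 0.5337 0.5453 y 0.2727 0.286
closed -1 535 [0.1884 0.1893 0.1906 0.1914 0.1915 0.1924]
  x 0.5265 0.5376 y 0.2727 0.286
 t6.77 p [0.5358 0.2731 0.16  ] F [-1.03 -0.07 -0.16] M [-0.041  0.1   -0.053] gap0.0875 ff0.0 j6 0.415
open 1 835 [0.1912 0.1919 0.1919 0.1924 0.1924 0.1933]
  x 0.5798 0.5888 y 0.2655 0.2862
open -1 489 [0.1896 0.19   0.1907 0.1914 0.1918 0.192 ]
  x 0.4831 0.4923 y 0.2647 0.2869
```

View pics/s2.png

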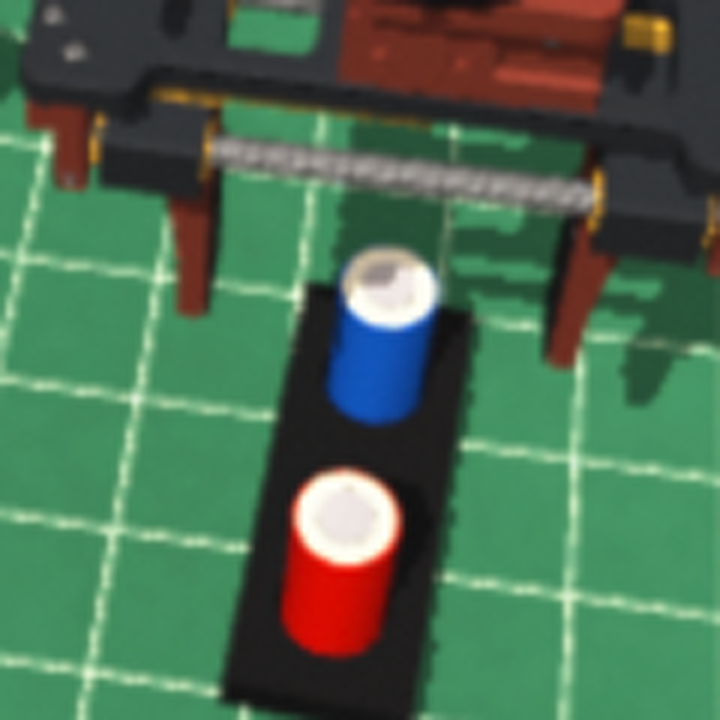

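The picture shows the open fingertips at crop (193,315) and (562,365), both in front of the stand, which is undisturbed. Depth gives z≈0.190 with the TCP at 0.160. So the tips are really 30 mm behind the reported TCP, not 8 mm ahead, and I'll work with tip z = TCP z + 0.030.

```bash
python3 - <<'E'
from bench import *
from h import *
x,y=.5358,.2731
print(inverse_kinematics([.558,-.0923,-.012],Q))
move_l([x,y,.05]);
for z in(.04,.03,.018):
    move_l([x,y,z],.1);s=state()
    if abs(s["ft_force"]).max()>6: st(s,"contact");break
st(s,"down")
if abs(s["ft_force"]).max()<=6:
    close();hold(.2);st(state(),"closed")
    if state()["finger_gap"]>.025:
        move_l([x,y,.13],.12);hold(.3);s=state();st(s,"up")
        d=get_image("side");np.savez("side3.npz",**d)
        for b in blobs(masks(d,"red"),40):print(b)
        print("pred mid cell",proj(d,s["ee_pos"]+[0,0,.03-.042]))
E
```

```text
[-2.24079161e-01  5.67576778e-02  1.63071286e+00 -4.44089210e-16
  1.45412212e+00 -2.24079161e-01]
down t8.47 p [0.5352 0.2728 0.0171] F [ 0.73  0.36 -0.2 ] M [-0.103  0.062 -0.06 ] gap0.0878 ff0.0 j6 0.415
closed t9.57 p [0.5358 0.2731 0.018 ] F [0.57 0.53 0.37] M [-0.029  0.052  0.081] gap0.0314 ff30.0 j6 0.415
up t10.96 p [0.5356 0.273  0.1294] F [ 0.85  0.13 -1.03] M [-0.036  0.055  0.013] gap0.0315 ff30.0 j6 0.415
([212, 216, 35, 28, 390], [229.32, 230.38])
([215, 236, 33, 24, 385], [231.11, 247.83])
([304, 275, 24, 34, 449], [313.77, 295.04])
pred mid cell [313.20455166 299.49233259]
```

The cell is held: gap 31.5 mm, finger force 30 N. Next I'll hover over the chuck and check the alignment in the side view.

```bash
cat >> h.py <<'E'
def cyl_err(d,p,name,r=.016,lo=-.013):
    "pixel offset (obs-pred) of held cell: mid column and lowest row, using its lower 15 mm"
    a=np.linspace(0,2*np.pi,72);C=lambda z:np.array([proj(d,[p[0]+r*np.cos(t),p[1]+r*np.sin(t),p[2]+z]) for t in a])
    b=C(lo);u=C(lo+.015);m=masks(d,"red");c=b.mean(0).astype(int)
    m2=np.zeros_like(m);m2[c[1]-50:c[1]+40,c[0]-30:c[0]+30]=m[c[1]-50:c[1]+40,c[0]-30:c[0]+30]
    n,l,s,_=cv2.connectedComponentsWithStats(m2);i=1+np.argmax(s[1:,4]);ys,xs=np.nonzero(l==i)
    hull=cv2.convexHull(np.vstack([b,u]).astype(np.float32))
    pm=np.zeros(m.shape,np.uint8);cv2.fillConvexPoly(pm,(hull*16).round().astype(np.int32),1,shift=4)
    res=[]
    for row in range(int(u[:,1].mean()),int(b[:,1].mean())):
        o=xs[ys==row];q=np.nonzero(pm[row])[0]
        if len(o) and len(q):res.append((o.min()+o.max())/2-(q.min()+q.max())/2)
    print(name,"dcol",np.round(np.median(res),2),"drow bottom",ys.max()-np.nonzero(pm)[0].max(),"px/m",np.linalg.norm(proj(d,p)-proj(d,p+np.array([.01,0,0])))*100)
E
python3 - <<'E'
from bench import *
from h import *
d=dict(np.load("side3.npz"));cyl_err(d,np.array([.5356,.273,.1294]),"stand")
x,y=.558,-.0923
move_to([x,y,.13],Q);move_l([x,y,.065],.1);hold(.3);s=state();st(s)
d=get_image("side");np.savez("side4.npz",**d);cyl_err(d,s["ee_pos"],"chuck")
crop(d,proj(d,s["ee_pos"]),50,7,"pics/s4.png")
E
```

```text
stand dcol 0.0 drow bottom 0 px/m 588.8145454243318
 t13.47 p [ 0.5583 -0.0924  0.0657] F [-0.29  0.88 -2.47] M [-0.063  0.077  0.029] gap0.0313 ff30.0 j6 -0.224
chuck dcol 0.25 drow bottom -1 px/m 417.293650077685
```

View pics/s4.png

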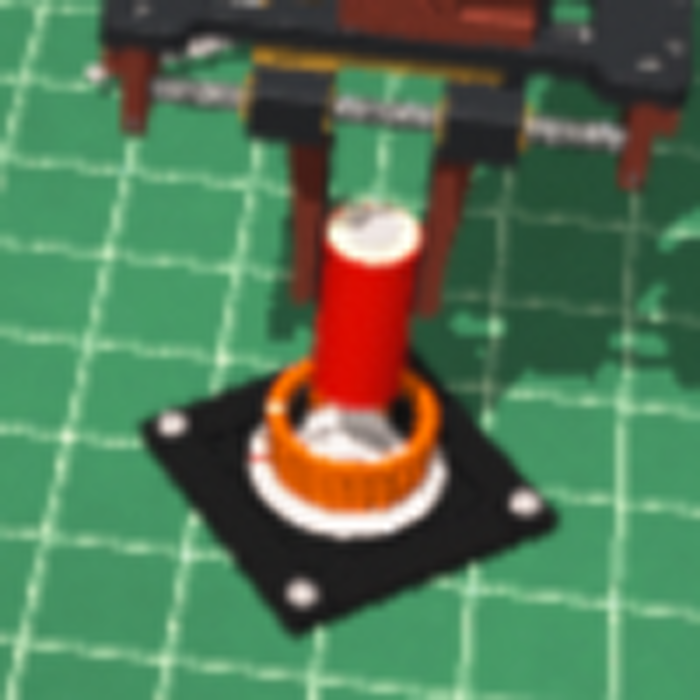

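The cell hangs over the collar with its bottom at crop (360,405), inside the collar opening. The collar's centre is at about (355,440), and the side view agrees with the arm to under 1 mm. I'll lower it in guarded steps.

```bash
python3 - <<'E'
from bench import *
from h import *
def F():
    return np.mean([(hold(.03),state()["ft_force"])[1] for _ in range(4)],0)
x,y=.5584,-.0923;move_l([x,y,.060],.1);hold(.2);f0=F();print("base",f0.round(2))
z=.060
while z>.0185:
    z-=.003 if z>.034 or z<.024 else .0015
    z=max(z,.018)
    move_l([x,y,z],.03);f=F()-f0
    print(round(z,4),f.round(2),state()["ee_pos"].round(4))
    if f[2]>4: print("contact");break
st(state())
E
```

```text
base [ 0.2   0.41 -1.51]
0.057 [ 0.2  -0.61  0.28] [ 0.5583 -0.0923  0.0569]
0.054 [-0.1  -0.69  0.02] [ 0.5584 -0.0923  0.054 ]
0.051 [-0.17 -0.76  0.34] [ 0.5584 -0.0923  0.051 ]
0.048 [-0.36 -1.02  0.54] [ 0.5584 -0.0923  0.048 ]
0.045 [-0.01 -0.54 -0.32] [ 0.5584 -0.0923  0.045 ]
0.042 [0.05 0.2  0.38] [ 0.5584 -0.0923  0.042 ]
0.039 [-0.42 -0.31  0.15] [ 0.5584 -0.0923  0.039 ]
0.036 [-0.01 -0.63 -0.13] [ 0.5584 -0.0923  0.036 ]
0.033 [-0.24 -0.21 -0.  ] [ 0.5584 -0.0923  0.033 ]
0.0315 [-0.22 -0.49 -0.11] [ 0.5584 -0.0923  0.0315]
0.03 [-0.41 -0.11  0.42] [ 0.5584 -0.0923  0.03  ]
0.0285 [-0.35 -0.23 -0.19] [ 0.5584 -0.0923  0.0285]
0.027 [ 0.12 -0.66 -0.24] [ 0.5584 -0.0923  0.027 ]
0.0255 [-0.51 -0.47  0.02] [ 0.5584 -0.0923  0.0255]
0.024 [-0.33 -0.46 -0.27] [ 0.5584 -0.0923  0.024 ]
0.021 [-0.15 -0.25  0.06] [ 0.5584 -0.0923  0.021 ]
0.018 [ 0.03 -0.51  0.56] [ 0.5584 -0.0923  0.018 ]
 t20.62 p [ 0.5584 -0.0923  0.018 ] F [ 0.47 -0.38 -1.04] M [-0.052  0.025 -0.014] gap0.0315 ff30.0 j6 -0.224
```

```bash
python3 - <<'E'
from bench import *
from h import *
def F():
    return np.mean([(hold(.03),state()["ft_force"])[1] for _ in range(4)],0)
x,y=.5584,-.0923;z=.018
while z>.0145:
    z-=.0005;move_l([x,y,z],.02);f=F();print(round(z,4),f.round(2))
    if f[2]>1.2:break
gripper_open();hold(.2);st(state(),"open")
d=get_image("side");np.savez("side5.npz",**d)
crop(d,proj(d,[x,y,.05]),50,7,"pics/s5.png")
for st_,ce in blobs(masks(d,"white"),60):
    if 290<ce[0]<345 and 140<ce[1]<200:print(st_,ce,ray(d,ce,.074).round(4))
print("pred top",proj(d,[x,y,.075]))
E
```

```text
0.0175 [-0.73  0.5   3.32]
open t22.19 p [ 0.5584 -0.0923  0.0175] F [-0.16 -0.38  0.68] M [-0.1    0.084  0.013] gap0.0880 ff0.0 j6 -0.224
[312, 168, 12, 9, 82] [317.04, 172.27] [ 0.5585 -0.0931  0.074 ]
[302, 190, 28, 12, 98] [315.83, 196.87] [ 0.5539 -0.0121  0.074 ]
pred top [317.09237628 172.20795731]
```

View pics/s5.png

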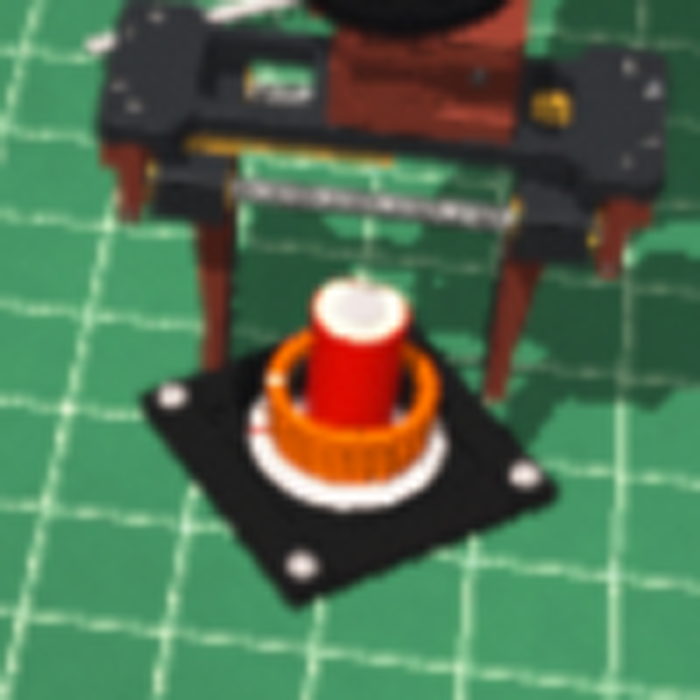

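The cell is seated upright: its top is at crop (362,308), matching the prediction to 0.1 px. The ticks are at crop (275,380) white and (260,430) red. Now to grip and turn the collar.

```bash
cat >> h.py <<'E'
def tq(n=5):
    import bench
    a=[]
    for _ in range(n):
        bench.hold(.02);s=bench.state();a.append(np.r_[s["moment"][2],s["joint_torque"][5],s["ft_force"]])
    return np.mean(a,0),s
E
python3 - <<'E'
from bench import *
from h import *
x,y=.5584,-.0923
move_l([x,y,.065],.2)
q=np.array(state()["joint_pos"]);q[5]=-2.4;movej(q);st(state(),"rot")
move_l([x,y,.01],.15);move_l([x,y,-.009],.06);hold(.2);st(state(),"down");print(tq()[0].round(3))
if abs(state()["ft_force"]).max()<5:
    close();hold(.2);a,s=tq(10);st(s,"closed");print(a.round(3))
    q=np.array(s["joint_pos"])
    for i in range(6):
        q[5]+=.1;movej(q);a,s=tq();print("%.2f"%s["time"],"%.3f"%s["joint_pos"][5],a.round(3))
E
```

```text
rot t24.51 p [ 0.559  -0.0924  0.0659] F [-0.63  0.16  0.08] M [ 0.029  0.048 -0.034] gap0.0875 ff0.0 j6 -2.399
down t25.70 p [ 0.5587 -0.0924 -0.0086] F [-0.85 -0.31 -0.15] M [ 0.086  0.087 -0.01 ] gap0.0881 ff0.0 j6 -2.400
[-0.022 -0.     0.052  0.192  0.313]
closed t26.73 p [ 0.5585 -0.0923 -0.009 ] F [-0.07 -0.93  0.56] M [ 0.059 -0.043 -0.013] gap0.0574 ff30.0 j6 -2.400
[-0.017 -0.036  0.376 -0.481  0.189]
27.07 -2.303 [-0.065  0.062  0.312 -0.298  0.197]
27.40 -2.203 [-0.027  0.055  0.388 -0.191  0.148]
27.73 -2.104 [-0.024  0.054  0.123 -0.09  -0.138]
28.07 -2.004 [-0.021  0.054  0.192 -0.104 -0.214]
28.40 -1.904 [-0.065  0.054 -0.14  -0.123 -0.041]
28.73 -1.804 [-0.027  0.054 -0.088  0.291 -0.06 ]
```

```bash
python3 - <<'E'
from bench import *
from h import *
q=np.array(state()["joint_pos"]);q[5]=round(q[5],3);pk=0
while q[5]<1.9:
    q[5]+=.1 if pk<.15 else .05;movej(q);a,s=tq(3);t=a[1];print("%.2f %.3f"%(s["time"],s["joint_pos"][5]),"%.3f"%t,a[2:].round(1))
    pk=max(pk,t)
    if pk>.2 and t<pk-.025:print("dropped");break
E
```

```text
29.03 -1.708 0.083 [-0.3  0.3  0.3]
29.33 -1.608 0.088 [ 0.1 -0.4  0.5]
29.63 -1.508 0.087 [-0.1  0.5  0.2]
29.93 -1.408 0.087 [ 0.5  0.5 -0.3]
30.23 -1.308 0.087 [-1.   0.6 -0.2]
30.53 -1.208 0.087 [-0.1  0.2  0.2]
30.83 -1.108 0.095 [-0.7  0.7 -0.5]
31.13 -1.009 0.133 [ 0.3  1.1 -0.5]
31.43 -0.909 0.186 [0.5 1.4 0.2]
31.73 -0.857 0.137 [ 0.3  1.6 -1. ]
32.03 -0.806 0.162 [ 0.7  1.9 -0.2]
32.33 -0.756 0.170 [ 0.6  1.5 -0.2]
32.63 -0.706 0.171 [ 0.5  1.8 -0. ]
32.93 -0.656 0.178 [ 0.5  1.5 -0.6]
33.23 -0.606 0.201 [ 0.5  2.  -0.3]
33.53 -0.556 0.225 [ 0.7  1.8 -0.6]
33.83 -0.506 0.248 [1.  1.5 0. ]
34.13 -0.456 0.273 [0.6 2.4 0.1]
34.43 -0.406 0.300 [ 1.4  1.6 -0.7]
34.73 -0.356 0.319 [ 1.3  2.6 -0.2]
35.03 -0.306 0.265 [ 1.   2.7 -0.3]
dropped
```

The ring gripped near j6≈-0.6, and the first bump was at about -0.34. Next I'll turn to about 39° of slip, let go, and check the ticks.

```bash
python3 - <<'E'
from bench import *
from h import *
q=np.array(state()["joint_pos"]);q[5]=-.306
while q[5]<.06:
    q[5]+=.05;movej(q);a,s=tq(3);print("%.2f %.3f"%(s["time"],s["joint_pos"][5]),"%.3f"%a[1],a[2:].round(1))
gripper_open();hold(.1)
move_l([.5584,-.0923,.07],.15);move_l([.40,.05,.16],.3);hold(.2);st(state())
for n in("top","side"):
    d=get_image(n);np.savez(f"{n}6.npz",**d)
    c=proj(d,[.5584,-.0923,.03]).astype(int);im=d["frame"][c[1]-25:c[1]+25,c[0]-25:c[0]+25]
    globals()[n]=cv2.resize(im,(400,400),interpolation=2)
cv2.imwrite("pics/m6.png",np.hstack([top,side]))
E
```

```text
35.33 -0.258 0.262 [ 1.   2.3 -0.6]
35.63 -0.208 0.261 [ 1.3  2.6 -0.9]
35.93 -0.158 0.256 [ 2.   2.  -0.5]
36.23 -0.108 0.252 [ 1.9  2.5 -0.4]
36.53 -0.058 0.248 [ 2.1  3.1 -0.6]
36.83 -0.008 0.243 [ 1.9  2.3 -1. ]
37.13 0.042 0.260 [ 1.8  1.9 -0.4]
37.43 0.092 0.285 [ 2.2  2.6 -1.1]
 t39.98 p [0.4002 0.0493 0.1587] F [-0.61 -0.76 -0.11] M [-0.041  0.027  0.011] gap0.0879 ff0.0 j6 0.358
```

View pics/m6.png

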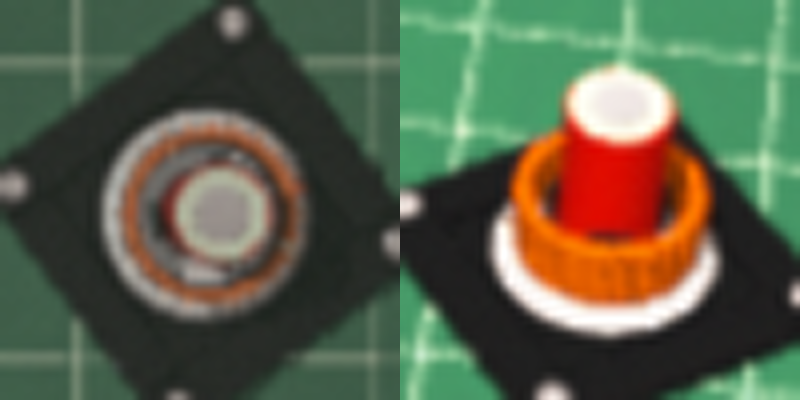

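The picture shows the cell upright in the collar and the gripper clear. The ticks now face away from the side camera, so I'll measure them in the top view by sampling around the two circles.

```bash
python3 - <<'E'
from h import *
c=np.array([.5577,-.0926]) # top-view chuck centre
for f in("top0","top6"):
    d=dict(np.load(f+".npz"));A=np.arange(-180,180,6)
    def samp(r,z,fn):
        P=np.array([proj(d,[c[0]+r*np.cos(t),c[1]+r*np.sin(t),z]) for t in np.radians(A)],np.float32)
        v=cv2.remap(d["frame"],P[:,:1],P[:,1:],cv2.INTER_LINEAR)[:,0].astype(int);return fn(v)
    sat=np.max([samp(r,.039,lambda v:v[:,0]) for r in(.0265,.028)],0)
    red=np.max([samp(r,.013,lambda v:v[:,2]-(v[:,1]+v[:,0])//2) for r in(.031,.0325,.034)],0)
    print(f,"white(blue ch)");print(dict(zip(A.tolist(),sat.tolist())));print("red");print(dict(zip(A.tolist(),red.tolist())))
d=dict(np.load("top6.npz"));im=d["frame"][212:246,310:346];cv2.imwrite("pics/m7.png",cv2.resize(im,None,fx=16,fy=16,interpolation=2))
E
```

```text
top0 white(blue ch)
{-180: 61, -174: 64, -168: 70, -162: 69, -156: 70, -150: 68, -144: 70, -138: 61, -132: 65, -126: 65, -120: 60, -114: 60, -108: 59, -102: 64, -96: 68, -90: 65, -84: 67, -78: 70, -72: 65, -66: 70, -60: 67, -54: 71, -48: 75, -42: 94, -36: 100, -30: 91, -24: 91, -18: 93, -12: 94, -6: 109, 0: 104, 6: 113, 12: 89, 18: 84, 24: 96, 30: 89, 36: 86, 42: 84, 48: 79, 54: 83, 60: 80, 66: 81, 72: 76, 78: 75, 84: 81, 90: 77, 96: 78, 102: 74, 108: 67, 114: 66, 120: 71, 126: 73, 132: 70, 138: 67, 144: 72, 150: 72, 156: 70, 162: 71, 168: 76, 174: 69}
red
{-180: 24, -174: 35, -168: 36, -162: 50, -156: 47, -150: 48, -144: 53, -138: 49, -132: 54, -126: 55, -120: 66, -114: 59, -108: 70, -102: 63, -96: 57, -90: 61, -84: 56, -78: 59, -72: 62, -66: 57, -60: 56, -54: 49, -48: 49, -42: 35, -36: 38, -30: 44, -24: 33, -18: 36, -12: 27, -6: 19, 0: 16, 6: 44, 12: 28, 18: 14, 24: 18, 30: 16, 36: 11, 42: 15, 48: 13, 54: 14, 60: 11, 66: 9, 72: 10, 78: 7, 84: 6, 90: 9, 96: 7, 102: 6, 108: 9, 114: 9, 120: 7, 126: 12, 132: 9, 138: 8, 144: 9, 150: 11, 156: 20, 162: 19, 168: 27, 174: 24}
top6 white(blu
[... 370 characters left out ...]
 60: 86, 66: 88, 72: 84, 78: 80, 84: 81, 90: 73, 96: 79, 102: 80, 108: 71, 114: 66, 120: 74, 126: 78, 132: 70, 138: 61, 144: 69, 150: 75, 156: 74, 162: 71, 168: 77, 174: 71}
red
{-180: 26, -174: 32, -168: 38, -162: 47, -156: 43, -150: 50, -144: 42, -138: 35, -132: 37, -126: 36, -120: 43, -114: 29, -108: 35, -102: 39, -96: 35, -90: 36, -84: 34, -78: 56, -72: 69, -66: 58, -60: 54, -54: 47, -48: 45, -42: 37, -36: 45, -30: 29, -24: 34, -18: 33, -12: 26, -6: 28, 0: 20, 6: 14, 12: 20, 18: 10, 24: 15, 30: 14, 36: 8, 42: 11, 48: 10, 54: 9, 60: 7, 66: 4, 72: 3, 78: 4, 84: 5, 90: 9, 96: 7, 102: 7, 108: 8, 114: 9, 120: 10, 126: 12, 132: 12, 138: 14, 144: 13, 150: 15, 156: 21, 162: 19, 168: 33, 174: 29}
```

View pics/m7.png

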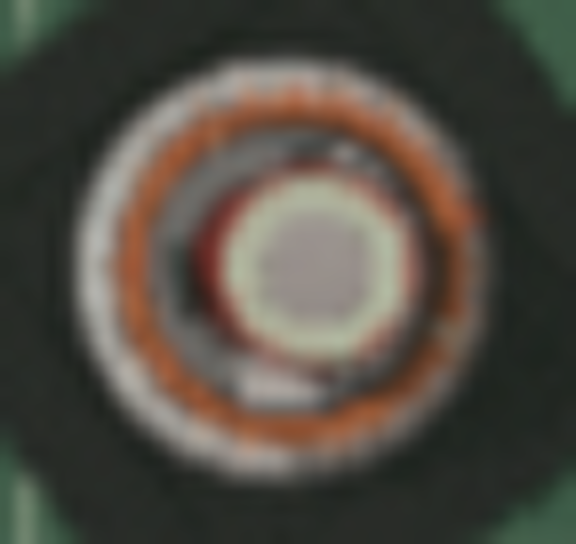

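The red tick is at (480,215) and the white tick at (443,328). That is about 37–42° of slip, or one full click, and it agrees with the torque trace (valley at 30°, then rising to the second bump). I'll check the cell height once more and hand in.

```bash
python3 - <<'E'
from bench import *
from h import *
d=dict(np.load("side6.npz"))
b=[ce for s,ce in blobs(masks(d,"white"),60) if 305<ce[0]<330 and 160<ce[1]<182];print(b,proj(d,[.5584,-.0923,.075]))
if b and np.linalg.norm(b[0]-proj(d,[.5584,-.0923,.075]))<1.5: print(job_done())
E
```

```text
[[317.13, 172.21]] [317.09237628 172.20795731]
the job is handed in; nothing more can be done
None
```

The red cell stands upright on the chuck floor, the collar is turned clockwise to one full click (about 40° of slip by the ticks and torque), the gripper has let go, and the job is handed in; the first grasp closed on nothing because the fingertips sit about 38 mm higher than stated.

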